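Drift a rack's cross strap into line

ROBOT

A 6-joint arm with a two-finger parallel gripper is mounted at the origin on the work surface. World frame = base frame: x ahead of the robot, y to its left, z up, the work surface at z = 0. Lengths are in m, angles in rad, forces in N, time in s.
With the tool pointing down it reaches from about 0.15 to 0.775 m from the base axis. Payload 6.1 kg.
Tool frame: the origin (TCP) lies on the centre line of the jaws, within the pads' length; the fingertips stand bot.finger_overhang ahead of it and the grasp point (between the pads) lies 3 mm ahead of it (bot.finger_overhang is the distance from the TCP to the fingertips, in m); z points along the fingers, y is the direction in which the jaws open and shut (so a half turn about z gives the same grasp; the last joint's range is limited). The gripper opens to 85 mm and grips with 20 to 120 N. Pads are 22 mm wide; open, the fingers measure 114 mm over their backs; the gripper's body (76 mm by 85 mm) begins 54 mm behind the grasp point. The pads swing forward as they close: fully open they stand 13 mm farther back than shut.
Start: joints at [-1.23, 0.126, -0.04, 1.405, 0, 1.571], TCP at [0.175, -0.495, 0.224] pointing down, gripper open.
Joint ranges: [-2.72, 2.72], [-0.95, 1.95], [-1.27, 1.35], [-1.78, 2.02], [-1.46, 1.47], [-3.14, 3.14]. Speed limits (rad/s): [2.39, 2.39, 3.01, 3.14, 3.14, 3.14].

INTERFACE

Orientations are given as a unit quaternion [x, y, z, w].
In Python, from rig import bot gives the robot as it stands. The module is installed in compiled form; this text tells all that it offers. Calls block until the motion is done:
- bot.reach(position, orientation): joint-space move of the TCP to a pose.
- bot.move_linear(position, feed=0.15, rotation=None): straight line of the TCP; rotation=None keeps the orientation; feed is the mean speed in m/s.
- bot.set_joints(angles): joint-space move.
- bot.set_gripper(opening, grip_force=None): opening from 0.0 (shut) to 1.0 (fully open); grip_force is the grip in N (None keeps the last); returns when the fingers have stopped.
- bot.hold(seconds).
- bot.solve_ik(position, orientation): joint angles nearest the present ones, or None.
- bot.observe(): the state.
- bot.capture(name): name is "side" or "top"; returns the picture (400x640x3 uint8, red, green, blue); there is no depth.
- bot.get_calibration(name): a dict with "fx", "fy", "cx", "cy" (pixels), "eye" and "attitude" of the camera in the world. Camera axes: x right, y down, z forward; pixel columns grow to the right and rows downward; lengths in m; the calibration is good to about 2 mm. A picture is of the moment at which its call begins. get_calibration takes no time and is no camera call.
A pose or a line that the arm cannot do raises bot.IKError and nothing moves.
- bot.sign_off(): hands the job in, once; it reports no verdict.
The state is a dict: "time": time; "q": joint angles; "dq": joint speeds; "joint_torque": joint torques, N m; "tcp_pos": TCP position; "ee_rot": TCP orientation; "ft_force": force on the tool from outside, world axes, zero at the start; "moment": the same for the moment, N m; "gripper_width": opening from 0.0 (shut) to 1.0 (fully open).
Only numpy, scipy, OpenCV 4.12 (cv2) and the standard library are available. Lean on these libraries where they do the work, as an engineer would, in place of code of your own. Each camera call takes 0.05 s, during which the arm holds its last target. There are 200 camera calls.

TASK

A shelf side frame lies on the bench, its steel cross strap still loose at one end: the strap's open hole and the hole in the backing strip below are out of line. Take the tapered drift by its wooden handle, feel for both holes with its point and push it down until its collar sits flat on the strap; then lean on it for a second with about 20 N, never with more than 30 N, and leave it standing there. Move the strap only with the drift, not by hand, and leave the jar, the tape and the brush pot alone.

Things in the scene. Friction and masses are not known exactly. Their poses are not given: they have to be found in the camera images.
- drift: tapered steel drift with a wooden handle, 0.13 to 0.21 kg, hanging point down by its collar in the block's hole. Origin at the centre of the point, z up along it. From the point up: cone from 5 mm diameter at 0 to 18 mm at 44 mm; straight 18 mm shank to 68 mm; collar of 30 mm diameter, 68 to 74 mm; square handle 20 x 20 mm (faces along its x and y), 74 to 122 mm.
- drift_collar (a point): centre of the underside of the drift's collar, on its axis 68 mm above the point
- block: wooden block 70 x 80 mm, 75 mm high, fixed to the bench, origin under its centre; a 24 mm hole goes straight down through its middle and holds the drift at the start
- frame: shelf side frame, fixed, origin on the bench under its centre: two white channel uprights 300 mm long (along x), 50 mm wide, at y = +85 and -85 mm, on two wooden battens (34 mm wide, at x = +-120 mm); upper faces 82 mm up. The drift's contact forces on frame, strap and strip, added up, must stay under 45 N: the wedge's squeeze adds up to 12 N to the hand's push.
- mark (a point): nominal place of the lower hole, on the upper face of the upright at y = +85 mm. A slot here (46 mm along frame x, 30 across, 6 deep) shows a fixed backing strip 8 mm thick with a round 20 mm through hole. The true hole is up to 4 mm off this point either way along frame x (true across): no reading tells, it must be felt. Free air below, to the bench.
- strap (a joint): angle of the flat steel strap (44 x 216 mm, 8 thick, upper face 90 mm above the bench) about its pivot bolt at frame x = 0, y = -85 mm, counter-clockwise from above; 0: hole over the nominal place. Starts at 0.03 to 0.042 rad (hole 5 to 7 mm towards frame -x), turns stiffly (about 5 N at the hole), stays where left, stops at +-0.1. The bolt head stands 17 mm above the strap.
- strap_hole (a point): centre of the strap's open hole, a round 20 mm hole right through, at the strap's upper face, 170 mm from the pivot bolt; it moves with the strap. With the drift home the collar's underside is here. Wedging the holes into line takes some 4 to 10 N of downward push; with the holes in line it goes easier until the collar meets the strap.
- jar: closed jar, 64 mm in diameter, 85 mm tall, loose, origin under its centre; to be left alone
- tape: cardboard tape ring lying flat, 90 mm outside diameter, 45 mm high, loose, origin under its centre; to be left alone
- brushpot: white pot with brushes, 74 mm in diameter, about 230 mm tall with the brushes, loose, origin under its centre; to be left alone

How it is judged:
On the way, in this order (a step that is already met when the one before it is completed fails the run):
1. the drift is lifted clear of its block (height (world z) of drift above 0.085 m), for 0.1 s.
2. the drift is home, its collar on the strap, and is leant on (contact forces of the drift on frame, strap and strip above 17 N in all) (z of drift_collar in the frame of strap_hole between -0.003 and 0.002 m and horizontal distance between drift_collar and strap_hole below 0.003 m and angle between drift's own z axis and vertical below 0.06 rad and contact force between drift and frame above 17 N), for 0.3 s.
At the end, for the whole second after the job is handed in: the drift stands upright (within 0.06 rad) and at rest through both holes, its collar on the strap (underside within 2 mm of the strap's face and 3 mm of the strap hole's centre), let go; before that it was leant on at home, with about 20 N (z of drift_collar in the frame of strap_hole between -0.003 and 0.002 m and horizontal distance between drift_collar and strap_hole below 0.003 m and angle between drift's own z axis and vertical below 0.06 rad and linear speed of drift below 0.01 m/s); the robot touches nothing.
It fails at once if the drift's contact forces on the frame, its strap and backing strip add up to more than 45 N (contact force between drift and frame above 45 N).
It fails at once if the strap is moved by hand: the fingers press on the frame or its strap (contact force between the fingers and frame above 3 N).
It fails at once if a bystander is disturbed (distance of any of jar, tape, brushpot from where it was at the start of the episode above 0.02 m).
It also fails if it takes over 58 s, if anything falls off the work surface, if the arm or the gripper's body presses on something with over 40 N, if the wrist force passes 120 N, or if a joint passes its speed limit or range.

## Working session

There is one attempt and no reset: what is moved stays moved. The work goes in short steps, each a Python script; the robot and the scene stay as the last script left them, time stands still between calls to the robot, and variables do not carry over. Pictures are saved under pics/ and viewed, about 8 in all and at most 12, crops included, and the job is handed in when it is done.

```bash
mkdir -p pics; python3 - <<'E'
from rig import bot
import cv2
for n in("top","side"):
    im=bot.capture(n); cv2.imwrite(f"pics/{n}0.png",im[:,:,::-1]); print(n,bot.get_calibration(n))
o=bot.observe(); print(o["time"],o["tcp_pos"],o["ee_rot"],o["ft_force"],bot.finger_overhang)
E
```

```text
top {'fx': 447.2451167162803, 'fy': 447.2451167162803, 'cx': 326.2566886467211, 'cy': 198.7679607230683, 'eye': array([ 0.34525376, -0.04070201,  1.59429398]), 'attitude': array([-0.69615657,  0.71232469, -0.060005  ,  0.06602243])}
side {'fx': 513.7309404421128, 'fy': 513.7309404421128, 'cx': 326.6913268258879, 'cy': 204.58206695651342, 'eye': array([ 0.21261575, -1.11003685,  0.87301827]), 'attitude': array([ 0.87059061, -0.14584137,  0.08565578, -0.46202314])}
0.1 [ 0.17535768 -0.49443567  0.22287563] [ 9.85516812e-01  1.69576083e-01 -1.35280136e-04 -7.40074641e-04] [ 0.26581915  0.69929847 -0.65533621] 0.022
```

View pics/top0.png

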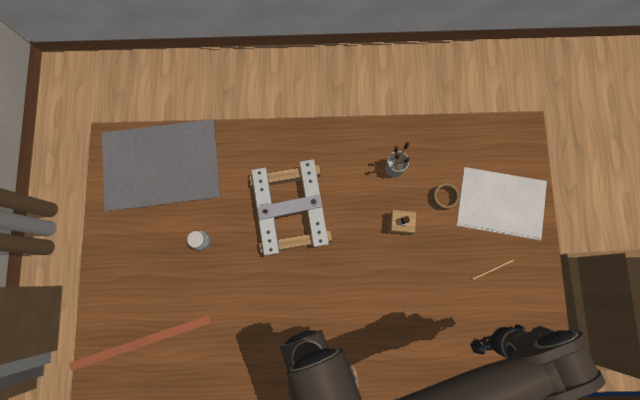

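View pics/side0.png

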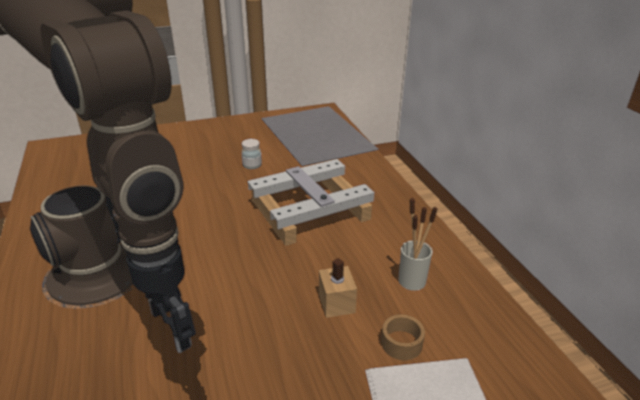

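Top view: the frame is around (290,207), with the strap running from (265,211) to (313,201). The block and drift are at (403,221), the pot at (398,163), the tape at (446,197) and the jar at (198,240). I'll zoom in next to tell the bolt from the hole.

```bash
python3 - <<'E'
import cv2,numpy as np
t=cv2.imread("pics/top0.png");s=cv2.imread("pics/side0.png")
r=lambda a,w,h:cv2.resize(a,(w,h),interpolation=cv2.INTER_CUBIC)
a=r(t[155:260,245:335],450,525)       # 5x
b=r(s[155:235,245:377],350,212)
b=r(s[160:215,280:350],350,275)       #5x
c=r(t[200:250,380:430],250,250)
c=np.hstack([c,np.zeros((250,100,3),np.uint8)])
cv2.imwrite("pics/z.png",np.hstack([a,np.vstack([b,c])]))
E
```

```text
(no output)
```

View pics/z.png

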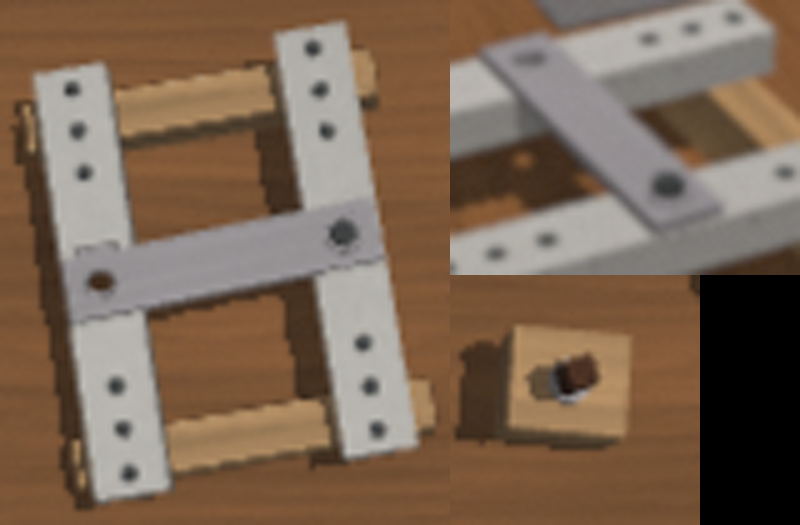

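The zoom shows the bolt head at the right end (world -y) and the open hole at the left end, with the slot showing on its +x side. So the frame's axes roughly match the world's. Next I'll measure positions.

```bash
cat > h.py <<'E'
import numpy as np,cv2
from scipy.spatial.transform import Rotation as R
from rig import bot
def ray(n,uv):
    c=bot.get_calibration(n); d=R.from_quat(c["attitude"]).apply([(uv[0]-c["cx"])/c["fx"],(uv[1]-c["cy"])/c["fy"],1]); return np.array(c["eye"]),d
def onz(n,uv,z):
    e,d=ray(n,uv); return (e+d*(z-e[2])/d[2])
def proj(n,p):
    c=bot.get_calibration(n); q=R.from_quat(c["attitude"]).inv().apply(np.array(p)-c["eye"]); return np.array([q[0]/q[2]*c["fx"]+c["cx"],q[1]/q[2]*c["fy"]+c["cy"]])
def down(yaw): # tool z down, tool y (jaw axis) at angle yaw from world x
    y=np.array([np.cos(yaw),np.sin(yaw),0]); z=np.array([0,0,-1.]); return R.from_matrix(np.array([np.cross(y,z),y,z]).T).as_quat()
E
python3 - <<'E'
from h import *
t=cv2.imread("pics/top0.png"); s=cv2.imread("pics/side0.png")
K=8
def up(im,x0,x1,y0,y1): return cv2.resize(im[y0:y1,x0:x1],None,fx=K,fy=K,interpolation=cv2.INTER_CUBIC)
def px(p,x0,y0): return (np.array(p)+.5)/K-.5+[x0,y0]
def blobs(m,amin):
    c,_=cv2.findContours(m.astype(np.uint8),cv2.RETR_EXTERNAL,cv2.CHAIN_APPROX_NONE); return [k for k in c if cv2.contourArea(k)>amin*K*K]
x0,y0=240,150
a=up(t,x0,340,y0,265); h=cv2.cvtColor(a,cv2.COLOR_BGR2HSV)
light=(h[...,1]<70)&(h[...,2]>110)
# all-frame light mask (uprights+strap): report corners of each upright
print("strap px",t[207,290],"upright",t[180,262],"hole",t[211,265],"bolt",t[201,313],"wood",t[230,290])
for c in blobs(light,100):
    r=cv2.minAreaRect(c); print("light",px(r[0],x0,y0),np.array(r[1])/K,r[2])
    P=[onz("top",px(q,x0,y0),.082) for q in cv2.boxPoints(r)]
    print(np.round(P,4)[:,:2].tolist(), "centre",np.round(np.mean(P,0),4))
    e=[np.linalg.norm(P[i]-P[(i+1)%4]) for i in range(2)]; print("sizes",np.round(e,4),"dirs",[np.degrees(np.arctan2(*(P[(i+1)%4]-P[i])[[1,0]])) for i in range(2)])
dark=(h[...,2]<115)
for c in blobs(dark,3):
    m=cv2.moments(c); 
    if m["m00"]>40*K*K: continue
    u=px([m["m10"]/m["m00"],m["m01"]/m["m00"]],x0,y0); print("dark",u,m["m00"]/K/K,np.round(onz("top",u,.09),4)[:2])
x0,y0=380,200
a=up(t,x0,430,y0,250); h=cv2.cvtColor(a,cv2.COLOR_BGR2HSV)
print("handle",t[217:224,398:410].max(2))
for th in(70,80,90):
  for c in blobs((h[...,2]<th),12):
    r=cv2.minAreaRect(c); u=px(r[0],x0,y0); print("H",th,u,np.array(r[1])/K,r[2],np.round(onz("top",u,.129),4),cv2.contourArea(c)/K/K)
blk=(h[...,2]>130)&(h[...,1]>60)
for c in blobs(blk,100):
    r=cv2.minAreaRect(c); P=np.array([onz("top",px(q,x0,y0),.075) for q in cv2.boxPoints(r)]); print("block",P.mean(0),[np.linalg.norm(P[i]-P[i+1]) for i in(0,1)],np.degrees(np.arctan2(*(P[1]-P[0])[[1,0]])))
x0,y0=310,250
a=up(s,x0,370,y0,320); h=cv2.cvtColor(a,cv2.COLOR_BGR2HSV)
for th in(70,85):
  for c in blobs(h[...,2]<th,20):
    r=cv2.minAreaRect(c); u=px(r[0],x0,y0); e,d=ray("side",u); print("S",th,u,np.array(r[1])/K,r[2],"at z .105:",onz("side",u,.105))
cv2.imwrite("pics/y.png",np.hstack([up(t,395,413,210,232),up(s,325,350,255,277)]))
E
```

```text
strap px [151 148 152] upright [146 150 152] hole [29 44 63] bolt [67 67 65] wood [ 53  83 121]
light [288.62569809 206.93468475] [87.05854797 66.1570282 ] 80.20679473876953
[[0.7276, 0.2373], [0.7625, 0.0095], [0.4623, -0.0354], [0.4295, 0.1848]] centre [0.5955 0.099  0.082 ]
sizes [0.2304 0.3035] dirs [np.float64(-81.30784530317933), np.float64(-171.5011927227997)]
dark [329.60650098 263.771746  ] 18.546875 [ 0.3966 -0.0372]
dark [272.7851584  254.36918044] 9.453125 [0.432  0.1522]
dark [270.41817998 249.28122478] 6.453125 [0.4491 0.1602]
dark [316.96235022 246.75925926] 4.78125 [0.454  0.0039]
dark [322.17352484 245.75651311] 3.7734375 [ 0.4569 -0.0136]
dark [320.00907564 240.50262787] 6.0078125 [ 0.4747 -0.0067]
dark [269.0881827  240.36077698] 6.0078125 [0.4791 0.1647]
dark [333.30623493 241.39057749] 24.8359375 [ 0.4707 -0.0513]
dark [293.43864379 235.65      ] 3.984375 [0.4931 0.0825]
dark [277.22623574 237.2667142 ] 4.109375 [0.4889 0.1372]
dark [246.90081341 232.6940156 ] 7.84375 [0.5067 0.2397]
dark [318.59089101 231.85660302] 6.546875 [ 0.504  -0.0025]
dark [267.77216312 2
[... 1958 characters left out ...]
11] [ 6.62420893 10.25639057] 78.43986511230469 [ 0.5322 -0.2841  0.129 ] 53.359375
H 90 [397.16033363 223.13467789] [32.42155075 22.03381157] 5.013113975524902 [ 0.5227 -0.2626  0.129 ] 228.6875
block [ 0.53611263 -0.31672704  0.075     ] [np.float64(0.076600565405792), np.float64(0.13006976915476182)] -4.175459722790025
S 70 [336.92960358 270.5915699 ] [10.56402397 17.20011711] 4.127592086791992 at z .105: [ 0.5364189  -0.29581139  0.105     ]
S 85 [321.55217361 295.35444641] [30.0089798   6.99941349] 72.07208251953125 at z .105: [ 0.4779451  -0.35947223  0.105     ]
S 85 [336.93272018 269.12463379] [11.54282379 20.89021111] 4.39870548248291 at z .105: [ 0.53816225 -0.29114526  0.105     ]
```

View pics/y.png

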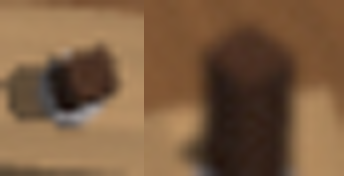

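```bash
python3 - <<'E'
from h import *
f=lambda p:(np.array(p)+.5)/8-.5+[395,210]
C=[(68,58),(108,45),(118,88),(80,103)]
W=np.array([onz("top",f(p),.129)[:2] for p in C]); print(np.round(W,4).tolist(),W.mean(0))
for i in range(4):
    d=W[(i+1)%4]-W[i]; print("edge",np.linalg.norm(d),np.degrees(np.arctan2(d[1],d[0]))%90)
print("side top centre", onz("side",(338,260.6),.129))
B=np.array([onz("top",p,.075)[:2] for p in [(393,210),(416.4,212),(415,233.4),(391.5,232.4)]]); print(B.tolist(),B.mean(0),[np.linalg.norm(B[i]-B[i-1]) for i in range(4)])
for p in [(.532,-.291,.129),(.532,-.291,.075)]: print(proj("top",p),proj("side",p))
for yaw in np.radians([-80,-60,-20,10,30]):
    q=bot.solve_ik([.532,-.29,.112],down(yaw)); print(np.degrees(yaw),q)
for yaw in(.149,.149+np.pi,.149-np.pi/2): print(bot.solve_ik([.583,.181,.127],down(yaw)))
E
```

```text
[[0.5432, -0.2831], [0.5482, -0.2999], [0.5302, -0.303], [0.5244, -0.2871]] [ 0.53649757 -0.29327385]
edge 0.017490531892592125 16.676555855138787
edge 0.018221868717780303 9.910672220669909
edge 0.016980641520559295 20.135987962977794
edge 0.019186937088223437 11.875318339988818
side top centre [ 0.54027129 -0.29055651  0.129     ]
[[0.5748283911631533, -0.25884160193707173], [0.5660103487345238, -0.33853645219450795], [0.4927190655667062, -0.32955215040533736], [0.49796404168663866, -0.2500172802742067]] [ 0.53288046 -0.29423687] [np.float64(0.07736922432891187), np.float64(0.0801812136964033), np.float64(0.07383989346568778), np.float64(0.07970762411008422)]
[405.63260879 220.1166206 ] [334.5927826  261.48636011]
[403.03599112 222.18007094] [334.05041532 279.61366898]
-80.0 [-0.49908329  0.29830576 -0.06974229  1.20274827  0.          2.46797644]
-59.99999999999999 [-0.49908329  0.29830576 -0.06974229  1.20274827  0.          2.11891059]
-20.0 [-0.49908329  0.29830576 -0.06974229  1.20274827  0.          1.42077889]
10.0 [-0.49908329  0.29830576 -0.06974229  1.20274827  0.          0.89718012]
29.999999999999996 [-0.49908329  0.29830576 -0.06974229  1.20274827  0.          0.54811426]
[ 0.30102813  0.30180833 -0.03178231  1.23720569  0.          1.72282446]
[ 0.30102813  0.30180833 -0.03178231  1.23720569  0.         -1.41876819]
[ 0.30102813  0.30180833 -0.03178231  1.23720569  0.         -2.98956452]
```

```bash
python3 - <<'E'
from h import *
p=np.array([.5365,-.293,.112]); q=down(.245)
bot.reach(p+[0,0,.09],q); bot.move_linear(p,feed=.12)
F0=bot.observe(); print(F0["time"],F0["ft_force"],F0["tcp_pos"])
bot.set_gripper(0.0,110)
o=bot.observe(); print(o["time"],o["gripper_width"]*85,o["ft_force"],o["moment"])
bot.move_linear(p+[0,0,.04],feed=.08)
o=bot.observe(); print(o["time"],o["gripper_width"]*85,o["ft_force"]-F0["ft_force"],o["tcp_pos"])
t=bot.capture("top");s=bot.capture("side")
a=cv2.resize(t[170:250,360:440],(400,400),interpolation=2);b=cv2.resize(s[210:310,290:390],(400,400),interpolation=2)
cv2.imwrite("pics/g.png",np.hstack([a,b])[:,:,::-1])
E
```

```text
2.5333 [ 0.09589926 -0.78596598  0.05586298] [ 0.53681213 -0.29338649  0.11285726]
3.1667 16.489935965051504 [0.39853001 0.34071293 4.61712148] [ 0.05504027 -0.00705731  0.06246759]
3.8167 16.396884137018755 [-0.28182261  0.68786361 -1.52816674] [ 0.53640776 -0.29296863  0.15173344]
```

View pics/g.png

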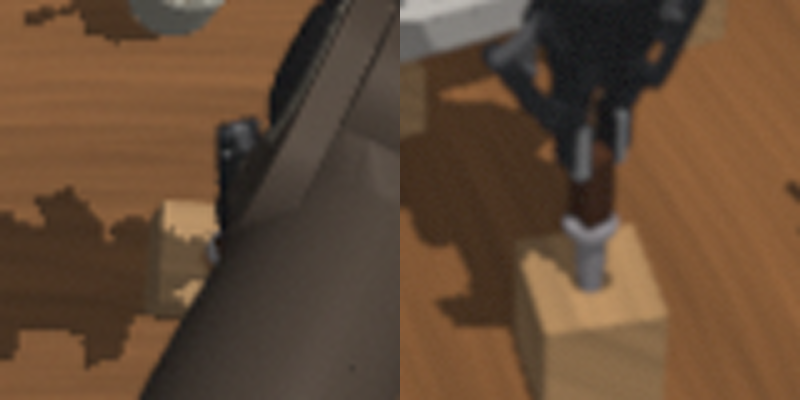

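The drift is held upright and clear of the collar seat; my camera estimate of the collar height is about 37 mm above the block, against 40 mm commanded. Next I'll carry it over the mark and descend while watching the force.

```bash
cat >> h.py <<'E'
M=np.array([.5834,.1814]); TH=.1492; EX=np.array([np.cos(TH),np.sin(TH)]); EY=np.array([-EX[1],EX[0]]); OFF=.1055
def loc(o): d=o["tcp_pos"][:2]-M; return np.array([d@EX*1e3,d@EY*1e3,(o["tcp_pos"][2]-OFF)*1e3])
def frc(o,F0): f=o["ft_force"]-F0; return np.array([f[:2]@EX,f[:2]@EY,f[2]])
def go(x,y,z,feed=.02): bot.move_linear(np.r_[M+EX*x*1e-3+EY*y*1e-3,z*1e-3+OFF],feed=feed)
def show(tag,o,F0): print(tag,"t%.2f"%o["time"],"loc",np.round(loc(o),2),"F",np.round(frc(o,F0),2),flush=True)
E
python3 - <<'E'
from h import *
o=bot.observe(); p=o["tcp_pos"]
bot.move_linear(p*[1,1,0]+[0,0,.245],feed=.2)
bot.reach(np.r_[M-EX*.002,.245],down(TH))
go(-2,0,98,.15); bot.hold(.3)
o=bot.observe(); F0=o["ft_force"]; np.save("F0.npy",F0); show("hover",o,F0); print(o["gripper_width"]*85,o["moment"])
for z in range(95,63,-3):
    go(-2,0,z,.03); o=bot.observe(); show(z,o,F0)
    if np.linalg.norm(frc(o,F0))>3.5: break
E
```

```text
hover t6.99 loc [-1.52 -0.   99.01] F [0. 0. 0.]
16.55060268882564 [-0.05869582 -0.00898615 -0.03240382]
95 t7.24 loc [-2.120e+00  4.000e-02  9.477e+01] F [ 0.19 -0.72  0.51]
92 t7.49 loc [-2.17  0.   91.66] F [-0.62  0.58  0.12]
89 t7.74 loc [-2.150e+00 -3.000e-02  8.869e+01] F [-0.01 -1.14  1.19]
86 t7.99 loc [-2.13 -0.   85.74] F [ 0.15 -0.32 -0.1 ]
83 t8.24 loc [-2.130e+00 -2.000e-02  8.274e+01] F [ 0.89 -0.35 -0.46]
80 t8.49 loc [-2.120e+00 -2.000e-02  7.974e+01] F [ 0.14 -0.44  0.72]
77 t8.74 loc [-2.140e+00  1.000e-02  7.673e+01] F [-0.01 -0.05  0.23]
74 t8.99 loc [-2.14e+00 -3.00e-02  7.37e+01] F [-0.73 -0.79  0.19]
71 t9.24 loc [-2.160e+00 -3.000e-02  7.074e+01] F [ 1.04 -0.56 -0.08]
68 t9.49 loc [-2.130e+00 -2.000e-02  6.775e+01] F [-0.12 -0.42  0.88]
65 t9.74 loc [-2.120e+00 -2.000e-02  6.474e+01] F [ 0.05 -0.69  0.44]
```

Both holes were entered freely. Now I'll feel along frame x, then y.

```bash
python3 - <<'E'
from h import *
F0=np.load("F0.npy"); z=65
def avg(n=3):
    f=[]
    for _ in range(n): bot.hold(.03); o=bot.observe(); f.append(frc(o,F0))
    return o,np.mean(f,0)
def feel(ax,s,start,lim,maxd=13):
    tr=[]
    c=np.array(start,float)
    for k in range(int(maxd/.7)):
        c[ax]+=.7*s; go(*c,z,.02); o,f=avg(); tr.append((loc(o)[ax].round(2),f[ax].round(1)))
        if abs(f[ax])>lim: break
    print("ax",ax,s,"t%.2f"%o["time"],tr,"F",f.round(1),flush=True); return loc(o)[ax],f
a,_=feel(0,1,(-2,0),9)
go(a-5,0,z,.04)
b,_=feel(0,-1,(a-5,0),9)
print("mid",(a+b)/2,"width",a-b)
E
```

```text
ax 0 1 t16.04 [(np.float64(-1.48), np.float64(-1.3)), (np.float64(-0.92), np.float64(-2.1)), (np.float64(-0.29), np.float64(-4.4)), (np.float64(0.67), np.float64(-4.8)), (np.float64(1.49), np.float64(-4.9)), (np.float64(2.19), np.float64(-4.9)), (np.float64(2.91), np.float64(-4.6)), (np.float64(3.6), np.float64(-4.9)), (np.float64(4.33), np.float64(-4.7)), (np.float64(5.01), np.float64(-5.0)), (np.float64(5.74), np.float64(-4.7)), (np.float64(6.42), np.float64(-4.5)), (np.float64(7.12), np.float64(-4.1)), (np.float64(7.82), np.float64(-5.0)), (np.float64(8.5), np.float64(-4.4)), (np.float64(9.04), np.float64(-4.8)), (np.float64(9.52), np.float64(-5.5)), (np.float64(9.95), np.float64(-6.3))] F [-6.3 -1.7  0.2]
ax 0 -1 t22.63 [(np.float64(4.45), np.float64(0.2)), (np.float64(3.57), np.float64(-0.1)), (np.float64(2.86), np.float64(0.1)), (np.float64(2.14), np.float64(0.3)), (np.float64(1.46), np.float64(0.6)), (np.float64(0.73), np.float64(0.4)), (np.float64(0.05), np.float64(0.7)), (np.float64(-0.65), np.float64(0.1)), (np.float64(-1.21), np.float64(1.4)), (np.float64(-1.77), np.float64(1.5)), (np.float64(-2.4), np.float64(3.9)), (np.float64(-3.24), np.float64(4.5)), (np.float64(-4.1), np.float64(5.3)), (np.float64(-4.83), np.float64(4.8)), (np.float64(-5.56), np.float64(4.9)), (np.float64(-6.26), np.float64(5.3)), (np.float64(-6.94), np.float64(4.5)), (np.float64(-7.45), np.float64(5.3))] F [ 5.3 -0.8  0.6]
mid 1.251014349970737 width 17.403441744294767
```

```bash
python3 - <<'E'
from h import *
F0=np.load("F0.npy")
x,y=-8.35,0.; go(x,y,65,.02); bot.hold(.08); show("-x",bot.observe(),F0)
x=.8; go(x,y,65,.05); bot.hold(.1); show("mid",bot.observe(),F0)
z=65
while z>20:
    z-=2.5; go(x,y,z,.03)
    fs=[]
    for _ in range(2): bot.hold(.02); o=bot.observe(); fs.append(frc(o,F0))
    f=np.mean(fs,0); print("z%.1f t%.2f x%.1f y%.1f"%(z,o["time"],x,y),loc(o).round(2),f.round(1),flush=True)
    if f[2]>14 or np.hypot(*f[:2])>15: break
    if abs(f[1])>1.2: y+=.25*f[1]
    if abs(f[0])>5.5: x+=.2*(f[0]-5*np.sign(f[0]))
E
```

```text
-x t22.97 loc [-7.920e+00 -2.000e-02  6.502e+01] F [ 5.64 -1.05  0.84]
mid t23.40 loc [ 0.08 -0.   64.49] F [-0.02 -0.99  0.95]
z62.5 t23.68 x0.8 y0.0 [ 0.47  0.   62.28] [ 0.  -0.8  0.8]
z60.0 t23.97 x0.8 y0.0 [ 0.7   0.   59.88] [ 0.3 -0.6  0.5]
z57.5 t24.25 x0.8 y0.0 [ 7.000e-01 -1.000e-02  5.737e+01] [-0.1 -0.6  0.6]
z55.0 t24.53 x0.8 y0.0 [ 7.200e-01 -1.000e-02  5.485e+01] [0.2 0.1 0.6]
z52.5 t24.82 x0.8 y0.0 [ 7.100e-01 -2.000e-02  5.234e+01] [ 0.6 -1.1  0.6]
z50.0 t25.10 x0.8 y0.0 [7.500e-01 1.000e-02 4.984e+01] [-0.   0.2  0.5]
z47.5 t25.38 x0.8 y0.0 [ 6.100e-01 -3.000e-02  4.725e+01] [-0.7 -0.4  0.7]
z45.0 t25.67 x0.8 y0.0 [ 0.54 -0.05 44.69] [-0.9 -0.3 -0.3]
z42.5 t25.95 x0.8 y0.0 [ 5.600e-01 -3.000e-02  4.218e+01] [-1.  -0.4  0. ]
z40.0 t26.23 x0.8 y0.0 [ 6.300e-01 -1.000e-02  3.973e+01] [-1.7 -0.4  0.1]
z37.5 t26.52 x0.8 y0.0 [ 0.69 -0.   37.27] [-2.3 -0.5 -0.7]
z35.0 t26.80 x0.8 y0.0 [ 7.400e-01 -2.000e-02  3.475e+01] [-2.  -0.6 -0.2]
z32.5 t27.08 x0.8 y0.0 [ 7.600e-01 -2.000e-02  3.231e+01] [-2.8 -0.5  0.2]
z30.0 t27.37 x0.8 y0.0 [ 8.200e-01 -2.000e-02  2.985e+01] [-2.7 -0.6  0.9]
z27.5 t27.65 x0.8 y0.0 [ 0.88 -0.   27.31] [-2.3 -0.1  0.9]
z25.0 t27.93 x0.8 y0.0 [ 8.800e-01 -1.000e-02  2.477e+01] [-1.2 -0.7  0.3]
z22.5 t28.22 x0.8 y0.0 [ 8.700e-01 -1.000e-02  2.228e+01] [-1.2 -0.6  0.8]
z20.0 t28.50 x0.8 y0.0 [ 1.72  0.04 22.04] [-2.5 -0.8 10.9]
```

The collar met the strap at the expected height (22.1 mm against 22). Now I'll lean on it.

```bash
python3 - <<'E'
from h import *
F0=np.load("F0.npy"); z=20.
def avg():
    f=[]
    for _ in range(4): bot.hold(.04); o=bot.observe(); f.append(frc(o,F0))
    return o,np.mean(f,0)
while z>15:
    o,f=avg(); print("z%.1f t%.2f"%(z,o["time"]),loc(o).round(2),f.round(1),flush=True)
    if f[2]>19.3: break
    z-=min(.6,max(.1,(20-f[2])*.1)); go(.8,0,z,.01)
for _ in range(8): o,f=avg(); print(f.round(1),loc(o).round(2))
print(o["time"]); np.save("z.npy",z)
s=bot.capture("side"); cv2.imwrite("pics/lean.png",cv2.resize(s[110:230,240:390],(750,600),interpolation=2)[:,:,::-1])
E
```

```text
z20.0 t28.67 [ 1.68  0.04 22.  ] [-2.5 -1.  11.1]
z19.4 t29.08 [ 1.78  0.03 21.97] [-3.6 -1.5 13.2]
z18.8 t29.50 [ 1.91  0.04 21.91] [-4.2 -1.3 15.7]
z18.4 t29.92 [ 2.08  0.05 21.88] [-4.7 -1.9 18.1]
z18.2 t30.33 [ 2.14  0.03 21.87] [-4.5 -1.4 18.7]
z18.1 t30.75 [ 2.17  0.05 21.85] [-4.3 -1.7 19.1]
z18.0 t31.17 [ 2.2   0.07 21.84] [-4.9 -1.1 19.4]
[-4.7 -2.2 19.4] [ 2.22  0.08 21.86]
[-4.7 -1.8 19.5] [ 2.21  0.06 21.85]
[-4.6 -1.4 19.1] [ 2.21  0.08 21.87]
[-5.  -1.8 19.2] [ 2.21  0.09 21.84]
[-5.  -1.3 19.6] [ 2.21  0.08 21.89]
[-4.2 -1.5 19.4] [ 2.24  0.07 21.84]
[-4.5 -1.5 19. ] [ 2.21  0.07 21.86]
[-5.2 -1.7 19.4] [ 2.22  0.07 21.86]
32.5
```

View pics/lean.png

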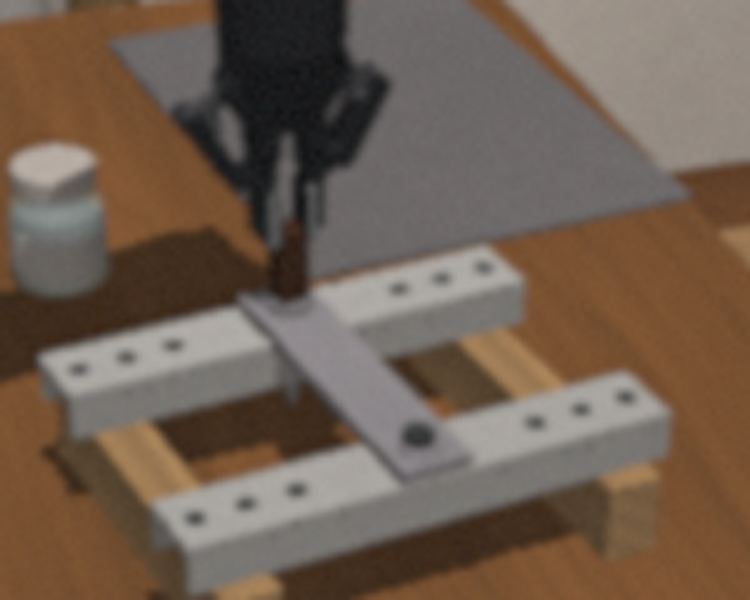

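The side view shows the collar down on the strap at about (290,305) in the crop, the handle upright and the cone point below the upright. The lean held about 19.4 N for more than 1 s. I'll relax the push, release and retreat.

```bash
python3 - <<'E'
from h import *
F0=np.load("F0.npy")
go(.9,0,22,.01); bot.hold(.2); show("relaxed",bot.observe(),F0)
bot.set_gripper(.6); bot.hold(.2); o=bot.observe(); show("open",o,F0); print(o["gripper_width"])
go(.9,0,22+90,.1); bot.move_linear(bot.observe()["tcp_pos"]+[-.25,-.1,.05],feed=.25); bot.hold(.5); print(bot.observe()["time"])
s=bot.capture("side");t=bot.capture("top")
r=lambda a,w,h:cv2.resize(a,(w,h),interpolation=2)
cv2.imwrite("pics/end.png",np.hstack([r(s[120:220,250:350],400,400),r(t[160:260,240:340],400,400)])[:,:,::-1])
E
```

```text
relaxed t33.31 loc [ 1.39  0.06 22.18] F [ 1.12 -0.31  4.21]
open t33.94 loc [8.700e-01 1.000e-02 2.197e+01] F [ 0.47 -0.87  1.79]
0.6032973716657096
36.7417
```

View pics/end.png

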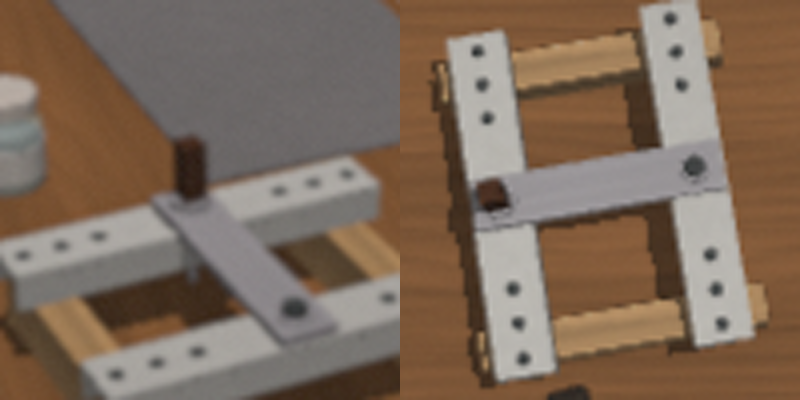

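The drift stands upright through both holes with its collar flush on the strap (side crop about (192,200), top crop about (490,197)). The arm is clear, so I'm handing it in.

```bash
python3 -c "
from rig import bot
bot.sign_off(); print(bot.observe()['time'])"
```

```text
the job is handed in; nothing more can be done
the job is handed in; nothing more can be done
```

The drift is home and let go: it stands through both holes with its collar on the strap. I handed the job in at about 37 s of the 58 s allowed; no verdict is reported.

- **Feeling for the holes:** I took the drift by its handle and lowered its point into both holes without resistance. Moving it sideways along frame x, I felt the lower hole's two sides and placed its centre about 0.8 mm to +x of my camera estimate of the mark.
- **Seating:** I pushed the drift down there. The collar met the strap at the expected height, with the drift's point at 22.1 mm against 22 mm.
- **Leaning:** The downward force held at 19.0–19.6 N for more than 1 s, and no reading was above 20 N. Sideways force was about 5 N.
- **After letting go:** The last pictures show the drift upright with its collar flush and the frame where it was. The jar looks unmoved in the side crop. The tape and brush pot were not in the last pictures, but the arm did not go near them.

**Checks that disagreed or were skipped:**
- The play I felt in the lower hole was about 16 mm, against the 12 mm expected. I put this down to the arm and grip giving; I used only the midpoint.
- The gripper read about 16.5 mm on the 20 mm handle.
- While leaning, the tool drifted about 1.4 mm along x. It came back once I relaxed the push and let go.
- I did not feel along y, because the sideways force there stayed at about 1 N or less on the way down.

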